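# Pack up a sagging weighing slab with pry bar and fulcrum

## Task

The stone weighing slab slopes because its front foot has lost its packer. Lever the front edge up with the pry bar over the fulcrum block, let the large brass weight stand on the bar's end to keep it down, and slide the aluminium packer under the raised front foot until its step comes up against the foot. Then take the weight off so that the slab comes down level on the packer, draw the bar out, and leave the bar lying and the weight standing on the worktop; do not let the slab drop or shift from its place, and leave the small weight, the tin and the tape roll alone.

Things in the scene. Friction and masses are not known exactly. Their poses are not given: they have to be found in the camera images.
- slab: stone slab, 180 (x) x 280 (y) x 22 mm, 1.8 to 2.6 kg, loose, on 3 round rubber feet. Origin: under its middle, 30 mm below the underside (soles of the back feet, x +65, y +-120). +x runs from front edge (x = -90) to back. Level: underside 30 mm up, front foot 8 mm short. At the start it slopes 0.063 rad down to the front, edge underside 20 mm up; 7 to 13 N at the edge lift it
- slab_foot (a point): centre of the sole of the slab's front foot (disc 30 mm in diameter, 10 mm high, sole bevelled to 20 mm), 28 mm behind the front edge, half way along it; it stands on the worktop at the start. Axes as the slab
- slab_edge (a point): middle of the slab's front edge, at its underside. Axes as the slab
- fulcrum: grey steel fulcrum block, 0.6 kg, loose, already in place about 40 mm before the slab's front edge and 60 mm beside the front foot. Base 60 (x) x 56 (y) x 9 mm; a half-round ridge (radius 9) runs along y, top 25 mm up, between two cheeks 34 mm high and 40 mm apart. Origin: under the middle of the ridge, on the worktop; +x points to the slab, about square to its edge
- pry_bar: flat steel bar, 250 (x) x 24 x 10 mm, 0.22 kg. Origin: middle of its underside. The last 65 mm at +x taper on top to a 3 mm blade; the other end is round. Over the ridge with the blade 10 to 20 mm under the slab it tips by itself till the blade touches the slab. With its round end down on the worktop the foot is 13 mm up; the large weight 25 mm from that end keeps it there
- bar_tip (a point): middle of the tip of the bar's blade. Same axes as the bar
- bar_end (a point): middle of the bar's rounded end, at half its thickness. Same axes as the bar
- packer: aluminium packer. Origin: underside, where the foot's centre belongs. Plate 8 mm thick, 50 wide, x -21 to +25 mm; a step 23 mm high across it (front face at x = -15) stops against the foot; behind it a tail 24 wide, 8 thick, to x = -85, with an upright grip 40 (x) x 14 (y) x 36 mm high, centre x = -65. Goes in +x end first, square to the slab's edge. 0.14 kg
- weight: large brass weight with a narrow neck and knob, 38 mm in diameter, 71 mm high (body 56 mm), 0.5 kg. Origin: centre of its underside; z up
- small_weight: small brass weight of the same shape, 30 mm in diameter, 53 mm high, 0.2 kg. A bystander. Origin: centre of its underside
- tin: closed round aluminium sample tin, 67 mm in diameter, 38 mm high. A bystander. Origin: centre of its underside
- tape: roll of masking tape lying flat, 100 mm in diameter, 25 mm high. A bystander. Origin: centre of its underside
There are look-alikes about, which are no part of the job. What is shaped like the weight but red or turquoise is not meant.

How it is judged:
On the way, in this order (a step that is already met when the one before it is completed fails the run):
1. the bar, bearing on the fulcrum block, holds the slab's front foot at least 9 mm up, with only the large weight on the bar and the robot off both (contact force between weight and pry_bar above 2 N and contact force between pry_bar and fulcrum above 3 N and contact force between pry_bar and slab above 3 N and height (world z) of slab_foot above 0.009 m and contact force between the fingers and weight below 0.1 N and contact force between the arm and pry_bar below 0.1 N), for 0.2 s.
2. the packer lies under the raised front foot with its step within 4 mm of the foot (height (world z) of slab_foot above 0.0085 m and height (world z) of packer below 0.003 m and x of slab_foot in the frame of packer between -0.003 and 0.004 m and y of slab_foot in the frame of packer between -0.012 and 0.012 m), for 0.2 s.
3. the weight is off the bar and the front foot stands on the packer (contact force between weight and pry_bar below 0.1 N and contact force between slab and packer above 2 N and angle between slab's own z axis and vertical below 0.012 rad), for 0.2 s.
At the end, for the whole second after the job is handed in: Slab level within 0.7 degrees, shifted less than 25 mm, its front foot resting on the packer (3 mm short to 6 mm beyond the mark, 12 mm sideways); bar flat on the worktop, clear of the slab, its tip not under it; large weight upright on the worktop (angle between slab's own z axis and vertical below 0.012 rad and contact force between slab and packer above 3 N and x of slab_foot in the frame of packer between -0.003 and 0.006 m and y of slab_foot in the frame of packer between -0.012 and 0.012 m and distance of slab from where it was at the start of the episode below 0.025 m and linear speed of slab below 0.01 m/s and height (world z) of each of pry_bar, weight below 0.004 m and angle between each of pry_bar, weight's own z axis and vertical below 0.05 rad and contact force between pry_bar and slab below 0.1 N and (x of bar_tip in the frame of slab below -0.092 m or x of bar_tip in the frame of slab above 0.092 m or y of bar_tip in the frame of slab below -0.142 m or y of bar_tip in the frame of slab above 0.142 m)); the robot touches nothing.
It fails at once if the slab is dropped or jerked (faster than 0.25 m/s) (linear speed of slab above 0.25 m/s).
It fails at once if the small weight, the tin or the tape roll is moved by more than 30 mm (distance of any of small_weight, tin, tape from where it was at the start of the episode above 0.03 m).
It also fails if it takes over 72 s, if anything falls off the work surface, if the arm or the gripper's body presses on something with over 40 N, if the wrist force passes 120 N, or if a joint passes its speed limit or range.

## Robot

A 6-joint arm with a two-finger parallel gripper is mounted at the origin on a cart in front of the work surface, level with it; the furniture and walls round the work are solid. World frame = base frame: x ahead of the robot, y to its left, z up, the work surface at z = 0. Lengths are in m, angles in rad, forces in N, time in s.
With the tool pointing down it reaches from about 0.35 to 0.975 m from the base axis. Payload 17.4 kg.
Tool frame: the origin (TCP) lies midway between the tips of the shut fingers; the grasp point (between the pads) lies 19 mm behind it (robot.grasp_offset is the distance from the TCP to the grasp point, in m); z points along the fingers, y is the line along which they close (so a half turn about z gives the same grasp; the last joint's range is limited). The gripper opens to 85 mm and grips with 20 to 120 N. Pads are 22 mm wide; open, the fingers measure 114 mm over their backs; the gripper's body (76 mm by 85 mm) begins 54 mm behind the grasp point. The pads swing forward as they close: fully open they stand 13 mm farther back than shut.
Start: joints at [1.284, 0.116, 1.442, -0, 1.584, -0.038], TCP at [0.166, 0.654, 0.231] pointing down, gripper open.
Joint ranges: [-2.83, 2.83], [-0.83, 2.19], [0.07, 2.5], [-1.14, 4.28], [0.01, 3], [-2.97, 2.97]. Speed limits (rad/s): [1.89, 1.89, 2.22, 3.14, 3.14, 3.14].

## Interface

Orientations are given as a unit quaternion [x, y, z, w].
In Python, from plant import robot gives the robot as it stands. Calls block until the motion is done:
- robot.move_pose(position, orientation): joint-space move of the TCP to a pose.
- robot.move_l(position, ori=None, v=0.15, until_force=None): straight line of the TCP; ori=None keeps the orientation; v is the mean speed in m/s. With until_force (N) it stops when the force on the tool has changed by that much, and returns True; else False.
- robot.goto_joints(angles): joint-space move.
- robot.set_gripper(opening): opening from 0.0 (shut) to 1.0 (fully open); the grip force is fixed at half the most; returns when the fingers have stopped.
- robot.dwell(seconds).
- robot.inverse_kinematics(position, orientation): joint angles nearest the present ones, or None.
- robot.read_state(): the state.
- robot.capture(name): name is "side" or "top" or "wrist"; returns the picture (400x640x3 uint8, blue, green, red); there is no depth.
- robot.camera_params(name): a dict with "K" (3x3 intrinsics, pixels), "k1" (the pictures are not rectified: a ray, as slopes to the right and down, at radius r is drawn at 1 + k1 r^2 times it, then the intrinsics apply), "camera_from_world" (4x4, takes a point from world to camera coordinates); the wrist camera has in their place "T_tool_cam" (4x4, takes a point from camera to tool coordinates, whose origin is the TCP and whose axes are the flange's). Camera axes: x right, y down, z forward; pixel columns grow to the right and rows downward; lengths in m; the calibration is good to about 2 mm. A picture is of the moment at which its call begins: read the wrist's pose just before it. camera_params takes no time and is no camera call.
A pose or a line that the arm cannot do raises robot.MotionError and nothing moves.
- robot.close_job(): hands the job in; it is judged then, once.
Trained networks look in the newest picture that a camera, given by its name, has taken for a name from the list of things; names that differ only in an ending like _2 or _b are one class to them, and where a whole thing is asked for, a point or a joint stands for the part that bears it (a point fixed in the world has none). Each returns a list of dicts, best first, with "confidence" (0 to 1); they miss things now and then, are a little off and sometimes report something else, mostly with a low value. They report only what shows in the picture. A call takes as long as a camera call. They do not tell look-alikes from the thing itself.
- robot.find_in(camera, target): "uv" ([column, row] in pixels, amid what is visible of it).
The state is a dict: "time_s": time; "joint_positions": joint angles; "joint_velocities": joint speeds; "joint_efforts": joint torques, N m; "ee_pos": TCP position; "ee_rot": TCP orientation; "wrist_force": force on the tool from outside, world axes, zero at the start; "moment": the same for the moment, N m; "gripper_width": opening from 0.0 (shut) to 1.0 (fully open); "grasp_force": force on a finger pad.
Only numpy, scipy, OpenCV 4.12 (cv2) and the standard library are available. Lean on these libraries where they do the work, as an engineer would, in place of code of your own. Each camera call takes 0.05 s, during which the arm holds its last target. There are 200 camera calls.

## Working session

There is one attempt and no reset: what is moved stays moved. The work goes in short steps, each a Python script; the robot and the scene stay as the last script left them, time stands still between calls to the robot, and variables do not carry over. Pictures are saved under pics/ and viewed, at most 10 in all, crops included, and the job is handed in when it is done.

```bash
ls; mkdir -p pics; cat > h.py <<'E'
import numpy as np, cv2
from plant import robot
from scipy.spatial.transform import Rotation as R
def cam(name):
    p=robot.camera_params(name); K=np.array(p['K']);k1=p['k1']
    if name=='wrist':
        s=robot.read_state(); T=np.eye(4);T[:3,:3]=R.from_quat(s['ee_rot']).as_matrix();T[:3,3]=s['ee_pos']
        W=T@np.array(p['T_tool_cam'])
    else: W=np.linalg.inv(np.array(p['camera_from_world']))
    return K,k1,W
def unproj(c,uv,z):
    K,k1,W=c
    d=np.linalg.inv(K)@[uv[0],uv[1],1]; q=d[:2]; s=q.copy()
    for _ in range(20): s=q/(1+k1*(s@s))
    r=W[:3,:3]@[s[0],s[1],1]; o=W[:3,3]
    return o+r*(z-o[2])/r[2]
def proj(c,P):
    K,k1,W=c; q=np.linalg.inv(W)@np.append(P,1); s=q[:2]/q[2]; s=s*(1+k1*(s@s))
    return (K@[s[0],s[1],1])[:2]
def down(yaw): # tool z down, tool y axis (closing line) at angle yaw in world
    y=np.array([np.cos(yaw),np.sin(yaw),0]); z=np.array([0,0,-1.]); x=np.cross(y,z)
    return R.from_matrix(np.c_[x,y,z]).as_quat()
E
python3 - <<'E'
from h import *
print(robot.read_state())
for c in ['top','side','wrist']:
    im=robot.capture(c); cv2.imwrite(f'pics/{c}0.png',im)
    C=cam(c); print(c,C[2].round(3).tolist(),C[0].tolist(),C[1])
    if c!='wrist':
        for n in ['slab','fulcrum','pry_bar','packer','weight','small_weight','tin','tape','bar_tip','bar_end','slab_edge']:
            print(n,[(np.round(d['uv']).tolist(),round(d['confidence'],2),unproj(C,d['uv'],0.02).round(3).tolist()) for d in robot.find_in(c,n)][:4])
E
```

```text
pics
{'time_s': 0.0, 'joint_positions': array([ 1.28419708e+00,  1.16491392e-01,  1.44227308e+00,  1.76027602e-06,
        1.58396427e+00, -3.77765362e-02]), 'joint_velocities': array([ 0.00158895,  0.00055148,  0.00015246, -0.00053431,  0.00078044,
       -0.00158495]), 'joint_efforts': array([ 2.39144298e-03, -7.32008100e+01, -6.32480264e+01,  4.84920110e-05,
        6.73713803e-03, -3.64304435e-05]), 'ee_pos': array([0.16616874, 0.65403858, 0.23055366]), 'ee_rot': array([ 1.24090630e-01,  9.92270726e-01, -5.60447322e-04, -9.25950371e-05]), 'wrist_force': array([0.03846827, 0.04884909, 0.61595212]), 'moment': array([-0.01138981,  0.05861243, -0.00407431]), 'grasp_force': 0.0, 'gripper_width': 0.9991722098248541}
top [[0.008, -0.988, 0.151, 0.271], [-1.0, -0.009, -0.002, 0.043], [0.003, -0.151, -0.989, 1.459], [0.0, 0.0, 0.0, 1.0]] [[505.94141503421747, 0.0, 320.1094617389355], [0.0, 505.94141503421747, 192.46288543059185], [0.0, 0.0, 1.0]] -0.15229564273694768
slab [([423.0, 159.0], 0.62, [0.592, -0.259, 0.02])]
fulcrum []
pry_bar [([207.0, 192.0], 0.73, [0.488, 0.369, 0.02])]
pack
[... 1445 characters left out ...]
, [0.427, 0.199, 0.02])]
small_weight [([342.0, 219.0], 0.48, [0.406, 0.104, 0.02])]
tin [([314.0, 229.0], 0.49, [0.432, 0.194, 0.02])]
tape [([411.0, 182.0], 0.7, [0.366, -0.257, 0.02]), ([259.0, 226.0], 0.44, [0.566, 0.251, 0.02])]
bar_tip [([258.0, 265.0], 0.58, [0.432, 0.401, 0.02]), ([355.0, 168.0], 0.31, [0.594, -0.29, 0.02])]
bar_end [([256.0, 266.0], 0.9, [0.434, 0.405, 0.02])]
slab_edge [([353.0, 166.0], 0.88, [0.614, -0.306, 0.02])]
wrist [[0.246, 0.928, 0.279, 0.096], [0.969, -0.236, -0.07, 0.671], [0.001, 0.288, -0.958, 0.374], [0.0, 0.0, 0.0, 1.0]] [[312.86563424870934, 0.0, 322.23872195650307], [0.0, 312.86563424870934, 200.5651887460425], [0.0, 0.0, 1.0]] -0.007001021989498312
```

View pics/top0.png

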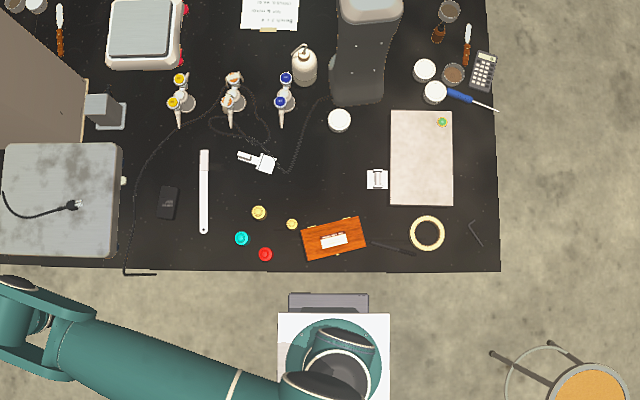

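View pics/side0.png

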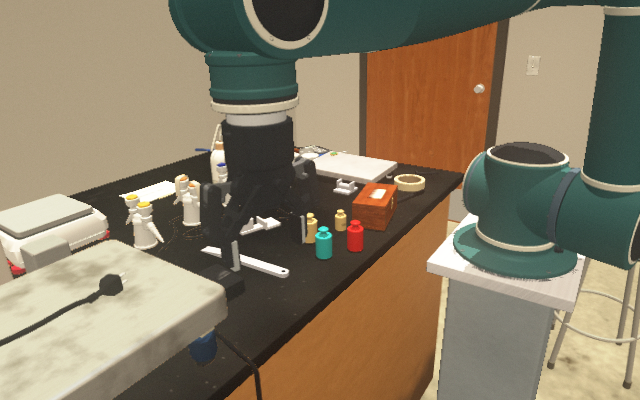

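```bash
python3 - <<'E'
from h import *
import pickle
def look(name,p):
    robot.move_pose(p,down(np.pi/2)); robot.dwell(0.1)
    C=cam('wrist'); im=robot.capture('wrist'); cv2.imwrite(f'pics/{name}.png',im); pickle.dump((C,im),open(name+'.pkl','wb'))
    for n in ['bar_tip','bar_end','packer','weight','small_weight','fulcrum','slab','slab_edge','tin','tape']:
        print(n,[(np.round(d['uv']).tolist(),round(d['confidence'],2),unproj(C,d['uv'],0.01).round(3).tolist()) for d in robot.find_in('wrist',n)][:3])
    print(robot.read_state()['time_s'])
look('w1',[0.43,0.28,0.30])
look('w2',[0.50,-0.12,0.27])
E
```

```text
bar_tip [([390.0, 195.0], 0.67, [0.479, 0.377, 0.01])]
bar_end [([391.0, 194.0], 0.57, [0.478, 0.38, 0.01])]
packer [([280.0, 266.0], 0.63, [0.592, 0.215, 0.01]), ([51.0, 231.0], 0.5, [0.535, -0.124, 0.01])]
weight [([251.0, 72.0], 0.84, [0.315, 0.189, 0.01]), ([272.0, 168.0], 0.79, [0.44, 0.209, 0.01]), ([305.0, 108.0], 0.76, [0.359, 0.257, 0.01])]
small_weight [([202.0, 146.0], 0.94, [0.409, 0.116, 0.01])]
fulcrum [([49.0, 232.0], 0.9, [0.536, -0.127, 0.01])]
slab [([15.0, 297.0], 0.66, [0.649, -0.211, 0.01])]
slab_edge [([20.0, 297.0], 0.73, [0.649, -0.203, 0.01])]
tin []
tape [([279.0, 261.0], 0.43, [0.585, 0.214, 0.01])]
3.5917
bar_tip []
bar_end []
packer [([563.0, 228.0], 0.62, [0.588, 0.215, 0.01])]
weight [([603.0, 9.0], 0.8, [0.32, 0.201, 0.01]), ([631.0, 51.0], 0.75, [0.363, 0.246, 0.01]), ([607.0, 112.0], 0.7, [0.433, 0.235, 0.01])]
small_weight []
fulcrum [([316.0, 190.0], 0.82, [0.535, -0.127, 0.01])]
slab [([225.0, 215.0], 0.82, [0.569, -0.251, 0.01])]
slab_edge [([231.0, 213.0], 0.65, [0.567, -0.244, 0.01])]
tin [([396.0, 310.0], 0.67, [0.72, -0.008, 0.01])]
tape [([174.0, 52.0], 0.89, [0.366, -0.295, 0.01])]
5.75
```

View pics/w1.png

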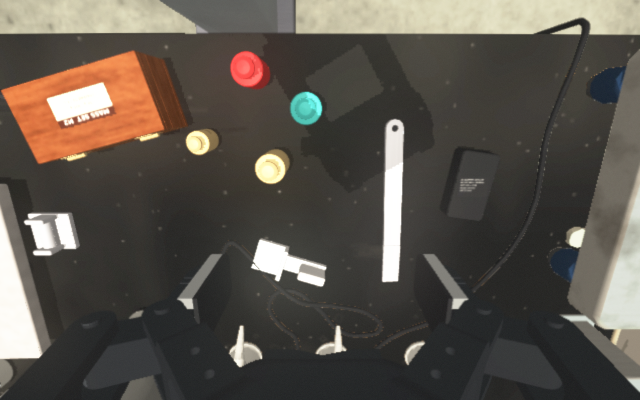

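View pics/w2.png

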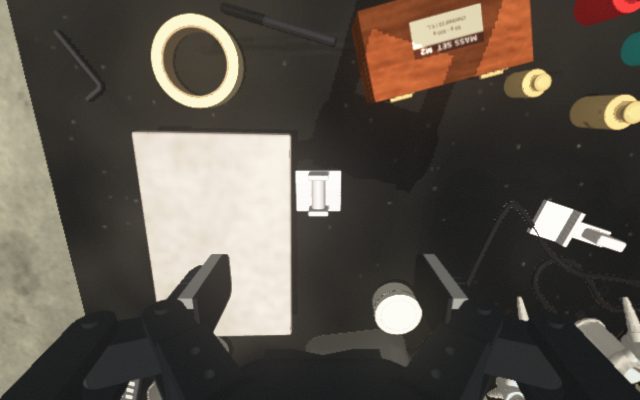

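```bash
python3 - <<'E'
from h import *
import pickle
def seg(f,seed,thr,z,roi=None):
    C,im=pickle.load(open(f+'.pkl','rb')); g=im.min(axis=2)
    m=(g>thr).astype(np.uint8)
    if roi: q=np.zeros_like(m); q[roi[1]:roi[3],roi[0]:roi[2]]=1; m*=q
    n,l,st,ce=cv2.connectedComponentsWithStats(m,connectivity=4)
    k=l[seed[1],seed[0]]; mm=(l==k).astype(np.uint8)
    c=max(cv2.findContours(mm,cv2.RETR_EXTERNAL,cv2.CHAIN_APPROX_NONE)[0],key=len)[:,0]
    W=np.array([unproj(C,p,z)[:2] for p in c])
    return c,W,mm,k
for f,seed,thr,z,roi in [('w1',(394,160),110,.01,None),('w1',(270,258),130,.008,None),('w2',(319,175),130,.009,None),('w2',(230,200),130,.047,(0,0,640,250))]:
    c,W,mm,k=seg(f,seed,thr,z,roi)
    r=cv2.minAreaRect((W*1000).astype(np.float32)); b=cv2.boxPoints(r)
    print(seed,k,c.min(0),c.max(0),len(c),np.round(r[0],1),np.round(r[1],1),round(r[2],1),b.round(0).tolist())
    if seed[0]==230:  # front edge line
        C=pickle.load(open('w2.pkl','rb'))[0]
        for zz in (.042,.02):
            P=[unproj(C,(c[c[:,1]==rr][:,0].max(),rr),zz)[:2] for rr in range(145,245,5)]
            vx=cv2.fitLine(np.array(P,np.float32),cv2.DIST_HUBER,0,.01,.01).ravel(); print('edge',zz,vx.round(4),P[0].round(4),P[-1].round(4))
        print('near corner', unproj(C,(292,132),.042), unproj(C,(292,336),.042))
_,im=pickle.load(open('w2.pkl','rb')); _,im1=pickle.load(open('w1.pkl','rb'))
a=cv2.resize(im[150:230,270:370],None,fx=4,fy=4,interpolation=cv2.INTER_CUBIC)
b=cv2.resize(im1[225:305,240:340],None,fx=4,fy=4,interpolation=cv2.INTER_CUBIC)
d=cv2.resize(im[300:345,230:330],None,fx=4,fy=4,interpolation=cv2.INTER_CUBIC); e=cv2.resize(im1[140:185,240:340],None,fx=4,fy=4,interpolation=cv2.INTER_CUBIC)
cv2.imwrite('pics/crop.png',np.vstack([np.hstack([a,b]),np.hstack([d,e])]))
E
```

```text
(394, 160) 12 [382 119] [403 281] 346 [495.8 382.3] [246.2  27.2] 2.1 [[372.0, 391.0], [373.0, 364.0], [619.0, 373.0], [618.0, 400.0]]
(270, 258) 24 [251 239] [326 286] 207 [594.3 230.8] [117.   61.4] 69.9 [[545.0, 186.0], [603.0, 165.0], [643.0, 275.0], [586.0, 296.0]]
(319, 175) 16 [295 170] [340 216] 174 [ 539.2 -125.3] [64.2 59.8] 0.8 [[507.0, -96.0], [507.0, -156.0], [572.0, -155.0], [571.0, -95.0]]
(230, 200) 15 [132 132] [290 249] 529 [ 530.7 -249.4] [182.9 148. ] 88.9 [[455.0, -339.0], [603.0, -342.0], [606.0, -159.0], [458.0, -157.0]]
edge 0.042 [ 0.9996 -0.0278  0.5296 -0.159 ] [ 0.4711 -0.1573] [ 0.5923 -0.1607]
edge 0.02 [ 0.9996 -0.0278  0.5357 -0.1613] [ 0.4737 -0.1596] [ 0.602  -0.1631]
near corner [ 0.4561336  -0.15460713  0.042     ] [ 0.74078407 -0.16205088  0.042     ]
```

View pics/crop.png

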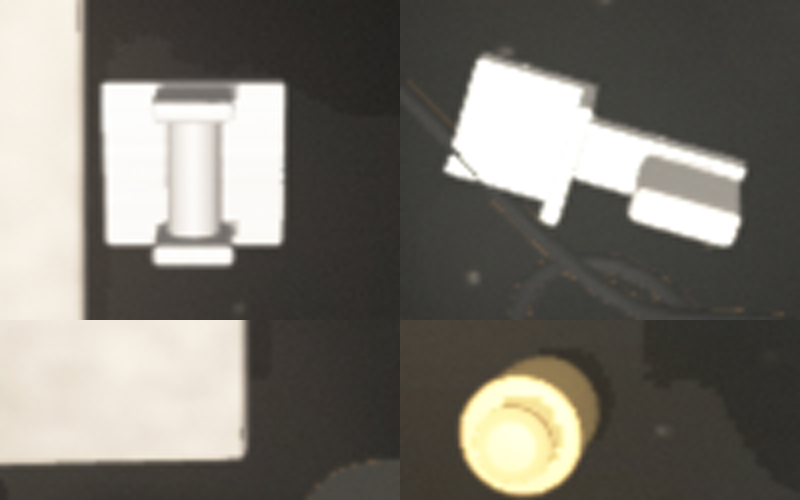

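```bash
cat >> h.py <<'E'
D=np.array([-.0278,-.9996,0]); D/=np.linalg.norm(D)
PSI=np.arctan2(D[1],D[0])
def T(Rm,p): M=np.eye(4);M[:3,:3]=Rm;M[:3,3]=p;return M
def barR(d,s):
    x=np.r_[d[:2]*np.cos(s),-np.sin(s)]; y=np.cross([0,0,1],d); return np.c_[x,y,np.cross(x,y)]
def bar_at(F,L,s,clear=0,back=0):
    """bar pose: underside 'clear' above ridge-line point F (xy), ridge L behind tip, pitched blade-down s, drawn back along its axis"""
    Rm=barR(D,s); p=np.array([F[0],F[1],.025+clear-.009])+Rm[:,2]*.009
    return T(Rm,p-Rm[:,0]*(.125-L+back))
def tool():
    s=robot.read_state(); return T(R.from_quat(s['ee_rot']).as_matrix(),s['ee_pos'])
def pq(M): return M[:3,3],R.from_matrix(M[:3,:3]).as_quat()
E
python3 - <<'E'
from h import *
import pickle
C1=pickle.load(open('w1.pkl','rb'))[0];C2=pickle.load(open('w2.pkl','rb'))[0]
for n,C,uv,z in [('fulc',C2,(318.3,190.8),.009),('ridge',C2,(318.7,190),.025),('cheek1',C2,(318.6,176.2),.034),('cheek2',C2,(318.5,213.7),.034),('fL1',C2,(295.5,170.8),.009),('fL2',C2,(296.5,210.8),.009),('fR1',C2,(341,170.8),.009),('fR2',C2,(340.5,210.8),.009),
 ('pk a',C1,(260.75,239.25),.008),('pk b',C1,(251.75,267.5),.008),('grip',C1,(311.75,278.75),.036),('weight',C1,(270,168.25),.056),('knob',C1,(267,171),.071)]:
    print(n,unproj(C,uv,z).round(4))
F=np.array([.537,-.125]); a=.037
bar=T(barR(np.array([np.cos(a),np.sin(a),0]),0),[.498,.383,0])
for yaw in (np.pi/2+a,-np.pi/2+a):
    tl=T(R.from_quat(down(yaw)).as_matrix(),[.498,.383,.001]); rel=np.linalg.inv(bar)@tl
    print(robot.inverse_kinematics(*pq(tl)))
    for s,b in ((.36,.12),(.36,0),(.29,0),(0,0)):
        print(s,b,pq(bar_at(F,.052,s,.003,b)@rel)[0].round(3),robot.inverse_kinematics(*pq(bar_at(F,.052,s,.003,b)@rel)))
E
```

```text
fulc [ 0.5355 -0.1246  0.009 ]
ridge [ 0.5302 -0.1239  0.025 ]
cheek1 [ 0.5102 -0.1239  0.034 ]
cheek2 [ 0.5592 -0.1241  0.034 ]
fL1 [ 0.5085 -0.1544  0.009 ]
fL2 [ 0.5637 -0.1543  0.009 ]
fR1 [ 0.5084 -0.0948  0.009 ]
fR2 [ 0.5637 -0.0944  0.009 ]
pk a [0.5486 0.1879 0.008 ]
pk b [0.5961 0.1713 0.008 ]
grip [0.599  0.2652 0.036 ]
weight [0.4312 0.215  0.056 ]
knob [0.4317 0.2137 0.071 ]
[ 6.14998225e-01  1.71902759e-01  1.76820688e+00 -4.44089210e-16
  1.20148301e+00 -9.92798101e-01]
0.36 0.12 [0.542 0.052 0.096] [-0.13956124 -0.09111613  1.9043177   0.36433633  1.38318533 -0.19035086]
0.36 0 [ 0.539 -0.06   0.054] [-0.33949405 -0.00860531  1.89884291  0.34863168  1.37826967 -0.40098829]
0.29 0 [ 0.539 -0.058  0.049] [-0.30251009 -0.02212078  1.90889748  0.28630502  1.34483384 -0.35190836]
0 0 [ 0.539 -0.052  0.029] [-1.43329774e-01 -4.22816703e-02  1.94339457e+00 -4.44089210e-16
  1.24047975e+00 -1.15525816e-01]
[ 6.14998225e-01  1.71902759e-01  1.76820688e+00 -4.44089210e-16
  1.20148301e+00  2.14879455e+00]
0.36 0.12 [0.542 0.052 0.096] [-0.13956124 -0.09111613  1.9043177   0.36433633  1.38318533  2.95124179]
0.36 0 [ 0.539 -0.06   0.054] [-0.33949405 -0.00860531  1.89884291  0.34863168  1.37826967  2.74060436]
0.29 0 [ 0.539 -0.058  0.049] [-0.30251009 -0.02212078  1.90889748  0.28630502  1.34483384  2.78968429]
0 0 [ 0.539 -0.052  0.029] None
```

```bash
python3 - <<'E'
from h import *
import pickle
a=.037; q=down(np.pi/2+a)
robot.set_gripper(.55)
robot.move_pose([.498,.383,.08],q)
print(robot.move_l([.498,.383,.001],v=.1,until_force=12), robot.read_state()['ee_pos'])
robot.set_gripper(0.); s=robot.read_state(); print(s['gripper_width'],s['grasp_force'],s['ee_pos'],s['wrist_force'])
tl=tool(); bar=T(barR(np.array([np.cos(a),np.sin(a),0]),0),[.498,tl[1,3],0])
pickle.dump(np.linalg.inv(bar)@tl,open('rel.pkl','wb'))
robot.move_l([.498,.383,.12],v=.2)
s=robot.read_state();print(s['gripper_width'],s['grasp_force'],s['time_s'])
rel=pickle.load(open('rel.pkl','rb'))
robot.move_pose(*pq(bar_at([.5355,-.1245],.052,.36,.004,.11)@rel)); robot.dwell(.1)
s=robot.read_state();print(s['gripper_width'],s['grasp_force'],s['time_s'],s['ee_pos'])
pickle.dump((cam('wrist'),robot.capture('wrist')),open('w3.pkl','wb'))
im=np.vstack([robot.capture('side')[120:300,200:500],robot.capture('wrist')[100:400,170:470]])
im=np.hstack([cv2.resize(im[:180],(600,360))[:, :], ]) if 0 else im
cv2.imwrite('pics/held.png',im)
E
```

```text
False [0.49834244 0.38327068 0.00170654]
0.2561310865443926 59.74018156528473 [0.49839416 0.38331826 0.00206092] [-0.88053326 -0.68603122  6.43789314]
0.26096007798644405 58.912492990493774 10.1833
0.2615520241121627 58.908162117004395 11.6 [0.54022564 0.04351769 0.09466041]
```

View pics/held.png

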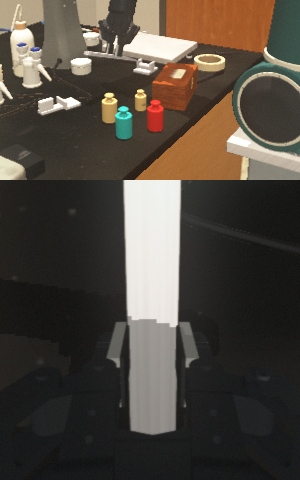

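```bash
python3 - <<'E'
from h import *
import pickle
rel=pickle.load(open('rel.pkl','rb')); C,im=pickle.load(open('w3.pkl','rb'))
B=tool()@np.linalg.inv(rel)
for p in [(.125,0,.003),(.125,.012,.003),(.125,-.012,.003),(0,.012,.01),(0,-.012,.01),(-.125,0,.01)]:
    print(p,(B@np.append(p,1))[:3].round(4),proj(C,(B@np.append(p,1))[:3]).round(1))
g=im.min(axis=2)
print([(r,np.flatnonzero(g[r,250:390]>100)[[0,-1]]+250 if (g[r,250:390]>100).any() else None) for r in range(0,371,25)],g[330:375,322].tolist())
E
```

```text
(0.125, 0, 0.003) [ 0.5371 -0.0737  0.0517] [320.6 440.8]
(0.125, 0.012, 0.003) [ 0.5491 -0.074   0.0517] [340.  440.8]
(0.125, -0.012, 0.003) [ 0.5251 -0.0734  0.0517] [301.2 440.8]
(0, 0.012, 0.01) [0.5521 0.0405 0.1022] [345.7 264.7]
(0, -0.012, 0.01) [0.5281 0.0411 0.1022] [295.6 264.6]
(-0.125, 0, 0.01) [0.5431 0.1578 0.1463] [320.7 -42.8]
[(0, array([290, 389])), (25, array([291, 389])), (50, array([292, 389])), (75, array([292, 389])), (100, array([293, 350])), (125, array([294, 350])), (150, array([294, 349])), (175, array([295, 349])), (200, array([296, 348])), (225, array([296, 348])), (250, array([300, 360])), (275, array([300, 344])), (300, array([299, 346])), (325, array([300, 355])), (350, array([302, 343]))] [140, 138, 138, 138, 137, 138, 138, 139, 138, 138, 137, 138, 138, 136, 137, 137, 136, 137, 136, 137, 137, 136, 135, 128, 99, 44, 29, 32, 27, 29, 27, 27, 27, 32, 28, 30, 28, 29, 29, 29, 29, 27, 29, 27, 28]
```

```bash
python3 - <<'E'
from h import *
import pickle
rel=pickle.load(open('rel.pkl','rb')); F=[.5355,-.1245]
robot.move_l(*pq(bar_at(F,.053,.42,.003,.11)@rel))
w=robot.read_state()['wrist_force']
print(robot.move_l(*pq(bar_at(F,.053,.42,.003,0)@rel),v=.06,until_force=8), robot.read_state()['wrist_force']-w)
B=tool()@np.linalg.inv(rel); print('tip',(B@[.125,0,0,1])[:3].round(4))
print(robot.move_l(*pq(bar_at(F,.053,.30,.001,0)@rel),v=.05,until_force=8), robot.read_state()['wrist_force']-w)
B=tool()@np.linalg.inv(rel); print('tip',(B@[.125,0,0,1])[:3].round(4),robot.read_state()['time_s'])
robot.capture('side'); 
im=robot.capture('side'); cv2.imwrite('pics/ins.png',cv2.resize(im[140:240,270:430],None,fx=5,fy=5,interpolation=cv2.INTER_CUBIC))
E
```

```text
False [-0.0189862   0.75552152  0.50400922]
tip [ 0.5341 -0.1764  0.0057]
False [-1.2325691   0.6314557   0.58898768]
tip [ 0.5342 -0.1769  0.01  ] 14.3417
```

View pics/ins.png

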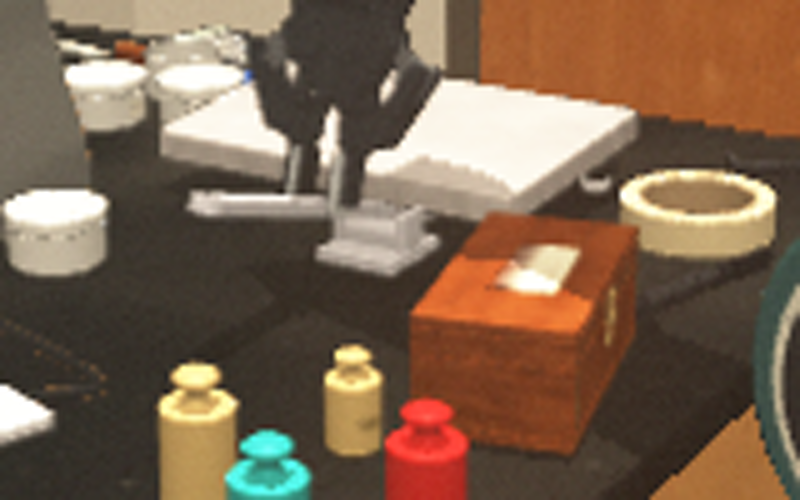

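```bash
python3 - <<'E'
from h import *
import pickle
F=[.5355,-.1245]
robot.set_gripper(.6)
M=tool(); robot.move_l(M[:3,3]-M[:3,2]*.09,v=.2)
robot.move_pose([.50,.10,.27],down(0.)); robot.dwell(.2)
C=cam('wrist'); im=robot.capture('wrist'); pickle.dump((C,im),open('w4.pkl','wb'))
cv2.imwrite('pics/w4.png',im)
for s in (.20,.25,.30):
    B=bar_at(F,.053+.009*(.3-s),s); e=(B@[-.125,0,.01,1])[:3]; print(s,e.round(4),proj(C,e).round(1), proj(C,(B@[-.02,.012,.01,1])[:3]).round(1))
print([ (d['uv'],d['confidence']) for d in robot.find_in('wrist','bar_end')],robot.read_state()['time_s'])
E
```

```text
0.2 [0.5407 0.0638 0.0736] [357.6 206.1] [360.5 277.3]
0.25 [0.5407 0.0612 0.083 ] [358.4 211. ] [360.8 280.1]
0.3 [0.5406 0.058  0.0924] [359.2 216.5] [361.1 283.1]
[([352.3, 269.4], 0.76)] 16.675
```

View pics/w4.png

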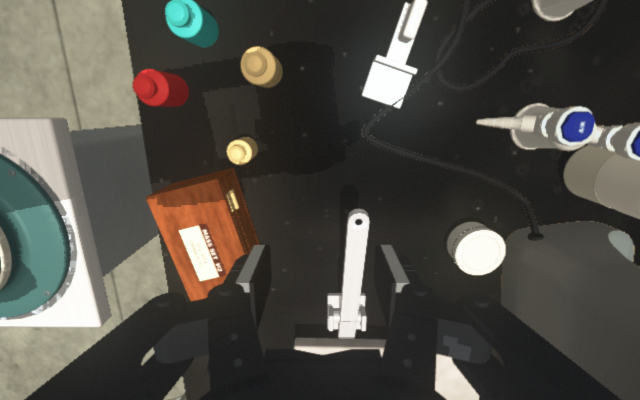

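```bash
cat >> h.py <<'E'
F=[.5355,-.1245]
RW=np.diag([1.,-1.,-1.])  # tool in weight/bar frame: x along bar axis, z down
def wtool(s,h,up=0):  # tool pose holding the weight (tool h above weight base) standing on bar at pitch s
    B=bar_at(F,.053+.009*(.3-s),s)
    Rt=B[:3,:3]@REL
    return T(Rt,(B@[-.100,0,.010+h+up,1])[:3])
REL=np.array([[-1,0,0],[0,1,0],[0,0,-1.]])  # tool y = bar y
E
python3 - <<'E'
from h import *
q=pq(T(barR(D,0)@REL,[0,0,0]))[1]; print(R.from_quat(q).as_matrix().round(2).tolist())
W=[.4315,.2145]
robot.move_pose([*W,.12],q)
print(robot.move_l([*W,.023],v=.12,until_force=10))
robot.set_gripper(0.); s=robot.read_state(); print(s['gripper_width']*85,s['grasp_force'],s['ee_pos']); h=s['ee_pos'][2]
robot.move_l([*W,.13],v=.2)
for a in (.25,-.128): print(robot.inverse_kinematics(*pq(wtool(a,h,.02))),wtool(a,h)[:3,3])
robot.move_pose(*pq(wtool(.25,h,.04))); robot.dwell(.2)
s=robot.read_state(); print(h,s['wrist_force'],s['gripper_width'],s['time_s'])
open('h.txt','w').write(str(h))
E
```

```text
[[0.03, 1.0, 0.0], [1.0, -0.03, 0.0], [0.0, 0.0, -1.0]]
False
35.91025392230425 59.9031212812406 [0.4319585  0.21472968 0.02418901]
[-0.13191319 -0.12192572  1.87673617  0.25160386  1.4181921  -0.14647947] [0.53982384 0.03097168 0.10028852]
[ 0.11324447 -0.05397585  1.90902844 -0.13129507  1.30681686  0.17663894] [0.5402896  0.04771893 0.03737147]
0.02418901216101841 [-0.16467284  1.12805593 -5.52638996] 0.425004946889652 20.5083
```

```bash
python3 - <<'E'
from h import *
h=float(open('h.txt').read())
for s in (-.125,-.13,-.135): print(s,(bar_at(F,.053+.009*(.3-s),s)@[-.125,0,0,1])[2].round(4))
w=robot.read_state()['wrist_force']
print(robot.move_l(*pq(wtool(.25,h,-.01)),v=.04,until_force=3),robot.read_state()['ee_pos']-wtool(.25,h)[:3,3])
up=np.linalg.norm(robot.read_state()['ee_pos']-wtool(.25,h,-.01)[:3,3])-.01
print('up',up)
prev=tool()
for a in np.arange(.20,-.14,-.05).tolist()+[-.132]:
    hit=robot.move_l(*pq(wtool(a,h,0)),v=.03,until_force=25)
    s=robot.read_state(); print(round(a,3),hit,(s['wrist_force']-w).round(1),s['gripper_width'].round(3),s['time_s'])
    if hit: break
im=robot.capture('side'); cv2.imwrite('pics/dn.png',cv2.resize(im[130:250,250:410],None,fx=5,fy=5,interpolation=cv2.INTER_CUBIC))
E
```

```text
-0.125 0.0008
-0.13 -0.0001
-0.135 -0.0011
False [ 0.0001906   0.00242806 -0.00940515]
up -0.00968772993888436Traceback (most recent call last):
  File "<stdin>", line 11, in <module>
AttributeError: 'float' object has no attribute 'round'
```

```bash
python3 - <<'E'
from h import *
h=float(open('h.txt').read())
for a in np.arange(.15,-.12,-.05).tolist()+[-.132]:
    hit=robot.move_l(*pq(wtool(a,h,0)),v=.04,until_force=25)
    s=robot.read_state(); print(round(a,3),hit,np.round(s['wrist_force'],1),s['gripper_width'],s['time_s'])
    if hit: break
im=robot.capture('side'); cv2.imwrite('pics/dn.png',cv2.resize(im[130:250,250:410],None,fx=5,fy=5,interpolation=cv2.INTER_CUBIC))
E
```

```text
0.15 False [ 0.4 -0.2 -4.5] 0.4221473665166351 22.525
0.1 False [ 1.2 -0.1 -3.5] 0.42493937392314357 22.8917
0.05 False [-0.7 -0.  -4.3] 0.41880044357110474 23.2583
-0.0 False [ 0.2 -0.5 -4.1] 0.42261755347137114 23.625
-0.05 False [ 0.1  0.6 -3.5] 0.41756691096043935 23.9917
-0.1 False [-0.4 -0.2 -3. ] 0.4239760253054694 24.3583
-0.132 False [ 0.6 -0.7 -1.3] 0.4211164134379501 24.6417
```

View pics/dn.png

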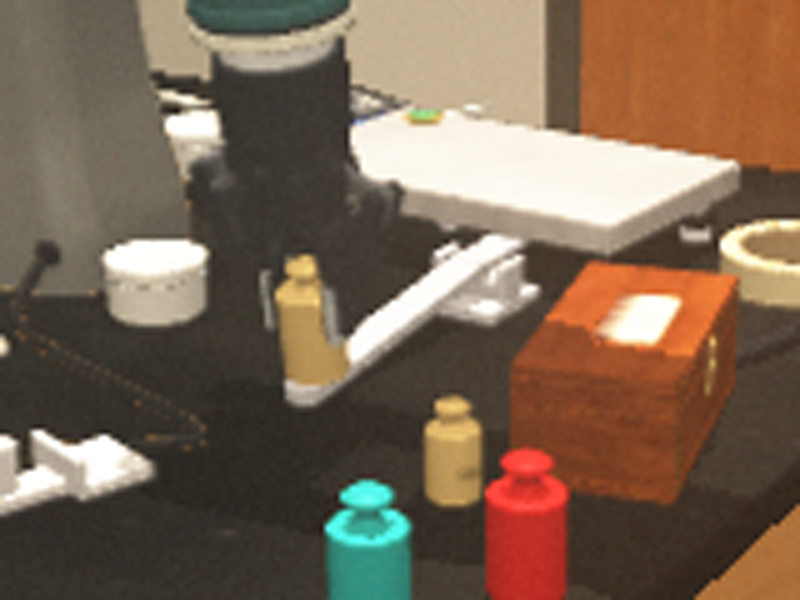

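```bash
python3 - <<'E'
from h import *
import pickle
h=float(open('h.txt').read())
robot.set_gripper(.62); robot.dwell(.1)
M=tool(); print(M[:3,3]); robot.move_l(M[:3,3]-M[:3,2]*.10,v=.2)
# packer pose
P0=np.array([.5724,.1796]); G=np.array([.599,.2652]); d=(P0-G)/np.linalg.norm(P0-G); al=np.arctan2(d[1],d[0]); print('packer dir',np.degrees(al))
q=down(al+np.pi/2); tgt=down(PSI+np.pi/2)
gp=P0-d*.090
for qq,p in ((q,[*gp,.02]),(tgt,[.6,-.06,.02])): print(robot.inverse_kinematics(p,qq))
robot.move_pose([gp[0],gp[1],.14],q)
C=cam('wrist'); im=robot.capture('wrist'); pickle.dump((C,im),open('w5.pkl','wb')); cv2.imwrite('pics/w5.png',im)
ims=robot.capture('side')
big=np.hstack([cv2.resize(im,(400,250)),cv2.resize(ims[130:230,250:410],(400,250))]); cv2.imwrite('pics/w5b.png',big)
print(proj(C,[*gp,.036]),proj(C,[*P0,.008]),proj(C,[.54,-.16,.03]),robot.read_state()['time_s'])
E
```

```text
[0.54027235 0.04774909 0.03674322]
packer dir -107.2625100922073
[ 3.78292588e-01  2.06555599e-01  1.69391331e+00 -4.44089210e-16
  1.24112375e+00  6.79580226e-01]
[-1.41970348e-01  9.95492459e-02  1.81433711e+00 -4.44089210e-16
  1.22770630e+00 -1.14166390e-01]
[321.21881452 198.27376829] [321.295862   277.90533411] [377.70191309 526.44658774] 26.7
```

View pics/w5b.png

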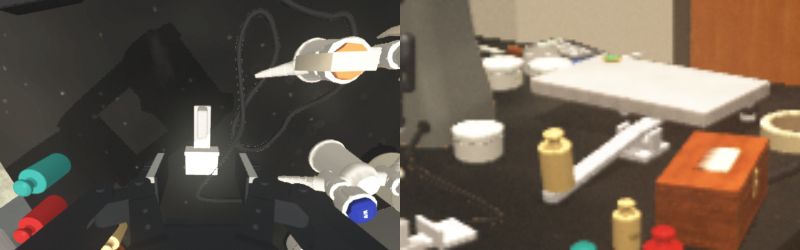

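```bash
python3 - <<'E'
from h import *
import pickle
C,im=pickle.load(open('w5.pkl','rb'))
P0=np.array([.5724,.1796]); G=np.array([.599,.2652]); d=(P0-G)/np.linalg.norm(P0-G); al=np.arctan2(d[1],d[0]); gp=P0-d*.090
g=im.min(axis=2); m=(g>130).astype(np.uint8); n,l,st,ce=cv2.connectedComponentsWithStats(m); k=l[272,322]; x,y,w,hh,_=st[k]; print(st[k])
fr=unproj(C,(x+w/2,y+hh-1),.008)[:2]; gt=unproj(C,(x+w/2,y),.0)[:2]
off=(fr-P0)@d; print('front offset',off,'lat',(fr-P0)@[-d[1],d[0]],'tail-ish',(gt-P0)@d)
off=np.clip(off,-.004,.004)
robot.set_gripper(.5)
M=tool(); p=gp+d*off
robot.move_l([*p,.013],v=.12,until_force=10)
robot.set_gripper(0.); s=robot.read_state(); print(s['gripper_width']*85,s['ee_pos'])
z0=s['ee_pos'][2]; open('z0.txt','w').write(str(z0))
robot.move_l([*p,z0+.08],v=.15)
q=down(PSI+np.pi/2)
foot=np.array([.5975,-.192]); st=foot-D[:2]*(.065+.065)   # origin 65 mm short of the foot
robot.move_pose([*st,z0+.09],q)
print('lowered',robot.move_l([*st,z0+.001],v=.1,until_force=6),robot.read_state()['ee_pos']); robot.dwell(.15)
C=cam('wrist'); im=robot.capture('wrist'); pickle.dump((C,im),open('w6.pkl','wb')); cv2.imwrite('pics/w6.png',im)
print(robot.read_state()['time_s'],robot.read_state()['gripper_width'])
E
```

```text
[ 295  169   57  111 4187]
front offset 0.0012170356229736184 lat 0.00217671270573397 tail-ish -0.10729070167772554
13.054922276686883 [0.59909425 0.26455907 0.01381304]
lowered True [ 0.60028334 -0.06184872  0.0137911 ]
31.5583 0.1499341922074628
```

View pics/w6.png

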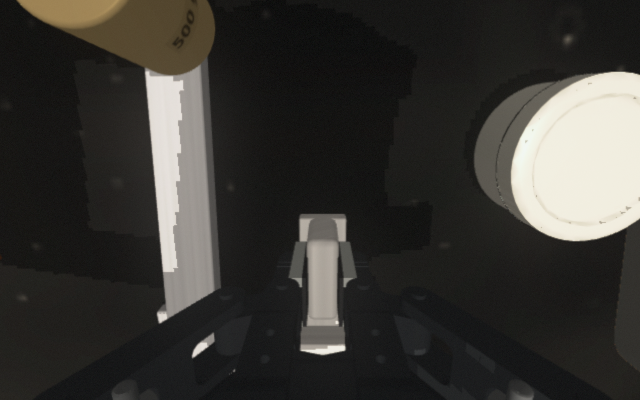

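```bash
python3 - <<'E'
from h import *
z0=float(open('z0.txt').read()); foot=np.array([.5975,-.192])
def org(): return np.array(robot.read_state()['ee_pos'][:2])+D[:2]*.065
def to(dist): e=foot+D[:2]*dist-D[:2]*.065; return [e[0],e[1],z0+.0008]
robot.move_l([*robot.read_state()['ee_pos'][:2],z0+.0008],v=.05); robot.dwell(.2)
print(robot.move_l(to(-.015),v=.06,until_force=6)); robot.dwell(.15)
print(robot.read_state()['wrist_force'],(org()-foot)@D[:2])
print(robot.move_l(to(.009),v=.015,until_force=4)); 
print(robot.read_state()['wrist_force'],(org()-foot)@D[:2],robot.read_state()['time_s'])
E
```

```text
False
[ 0.89238031  0.31986513 -1.56766289] -0.015319847220342856
True
[-0.02938805  1.5984538   0.03013933] -0.0028629200282971807 34.05
```

```bash
python3 - <<'E'
from h import *
z0=float(open('z0.txt').read()); foot=np.array([.5975,-.192])
def org(): return np.array(robot.read_state()['ee_pos'][:2])+D[:2]*.065
def to(dist): e=foot+D[:2]*dist-D[:2]*.065; return [e[0],e[1],z0+.0008]
robot.dwell(.15); print(robot.read_state()['wrist_force'])
for x in (-.002,-.001,0,.001):
    r=robot.move_l(to(x),v=.02,until_force=5); robot.dwell(.1); s=robot.read_state()
    print(x,r,s['wrist_force'].round(2),(org()-foot)@D[:2],s['time_s'])
    if r or s['wrist_force'][1]>3.5: break
E
```

```text
[1.7575711  1.34172306 0.14351957]
-0.002 False [-0.74  6.46 -0.23] -0.0026118755169438554 34.55
```

```bash
python3 - <<'E'
from h import *
z0=float(open('z0.txt').read()); h=float(open('h.txt').read())
p=robot.read_state()['ee_pos']-np.r_[D[:2]*.0003,0]
robot.move_l([p[0],p[1],z0],v=.02)
robot.set_gripper(.3); robot.dwell(.1)
robot.move_l([p[0],p[1],z0+.10],v=.2)
robot.set_gripper(.65)
robot.move_pose(*pq(wtool(-.128,h,.10))); robot.dwell(.1)
C=cam('wrist'); im=robot.capture('wrist'); B=bar_at(F,.053+.009*.43,-.13)
print('pred knob',proj(C,(B@[-.1,0,.081,1])[:3]),proj(C,(B@[-.1,0,.01,1])[:3]))
ims=robot.capture('side')
cv2.imwrite('pics/w7.png',np.hstack([cv2.resize(im,(400,250)),cv2.resize(ims[140:240,280:440],(400,250))]))
print(robot.read_state()['time_s'])
E
```

```text
pred knob [320.49609233 219.02023162] [320.90184286 191.5934986 ]
37.2417
```

View pics/w7.png

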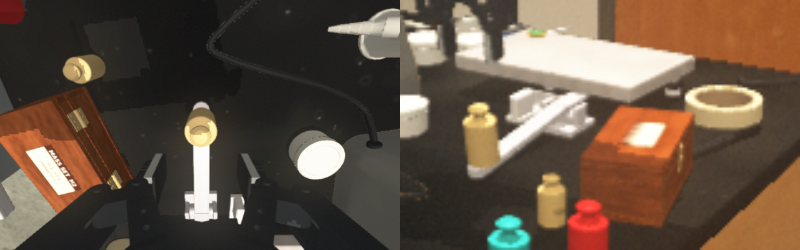

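```bash
python3 - <<'E'
from h import *
h=float(open('h.txt').read())
def wt(a,up=0):
    M=wtool(a,h,up); M[:3,3]-=barR(D,a)[:,0]*.003; return M
robot.move_l(*pq(wt(-.128,.05)),v=.2)
print(robot.move_l(*pq(wt(-.128,.0)),v=.1,until_force=10))
robot.set_gripper(0.); s=robot.read_state(); print(s['gripper_width']*85,s['wrist_force'],s['ee_pos'])
w0=s['wrist_force']
for a in (-.10,-.07,-.04,-.01,.02,.05):
    robot.move_l(*pq(wt(a)),v=.03); s=robot.read_state(); print(a,np.round(s['wrist_force'],1),s['time_s'])
robot.move_l(*pq(wt(.05,.08)),v=.15)
q=pq(T(barR(D,0)@REL,[0,0,0]))[1]; W=[.4319,.2147]
robot.move_pose([*W,.12],q); robot.dwell(.2); print(robot.read_state()['wrist_force'])
print(robot.move_l([*W,h-.004],v=.06,until_force=5),robot.read_state()['ee_pos'],h)
robot.set_gripper(.65); robot.move_l([*W,.15],v=.25)
robot.move_pose([.50,.10,.27],down(0.)); robot.dwell(.1)
C=cam('wrist'); im=robot.capture('wrist'); cv2.imwrite('pics/w8.png',im)
import pickle; pickle.dump((C,im),open('w8.pkl','wb'))
for n in ('weight','bar_end'): print(n,[(np.round(d['uv']),d['confidence'],unproj(C,d['uv'],.03).round(3)) for d in robot.find_in('wrist',n)])
for s_ in (-.13,-.04,-.01,.02):
    B=bar_at(F,.053+.009*(.3-s_),s_); print(s_,proj(C,(B@[-.125,0,.01,1])[:3]))
g=im.min(axis=2); m=(g>120).astype(np.uint8); n,l,st,ce=cv2.connectedComponentsWithStats(m)
print([x.tolist() for x in st[1:] if x[4]>300 and 280<x[0]<400 ], robot.read_state()['time_s'])
E
```

```text
False
35.97668931265929 [-1.35294312 -0.08228401  5.50152305] [0.54085675 0.05080983 0.03805232]
-0.1 [ 1.4  1.3 -3.2] 38.9167
-0.07 [-0.2  0.6 -4.2] 39.2417
-0.04 [-0.1 -0.5 -4.8] 39.5667
-0.01 [ 0.9 -0.6 -3.3] 39.8917
0.02 [ 0.5 -0.2 -4.4] 40.2167
0.05 [ 0.1  0.5 -5.7] 40.5417
[ 0.26323958  0.60415392 -4.27333671]
True [0.43181964 0.21463001 0.02577729] 0.02418901216101841
weight [(array([262.,  74.]), 0.88, array([0.431, 0.209, 0.03 ])), (array([162.,  90.]), 0.87, array([0.315, 0.192, 0.03 ])), (array([191.,  23.]), 0.76, array([0.356, 0.262, 0.03 ])), (array([380., 331.]), 0.44, array([ 0.584, -0.138,  0.03 ]))]
bar_end [(array([348., 263.]), 0.6, array([ 0.535, -0.028,  0.03 ]))]
-0.13 [353.51366052 189.15613843]
-0.04 [354.83033301 192.16461913]
-0.01 [355.27937171 193.49749311]
0.02 [355.73286479 195.00527446]
[[328, 193, 39, 152, 3388], [378, 302, 16, 38, 330]] 45.6667
```

```bash
python3 - <<'E'
from h import *
import pickle
C,im=pickle.load(open('w8.pkl','rb')); g=im.min(axis=2)
for r in (205,230,255,275):
    c=np.flatnonzero(g[r,320:375]>110)+320; P=unproj(C,((c[0]+c[-1])/2,r),.034); print(r,c[0],c[-1],P.round(4), 'axis x here',F[0]+(P[1]-F[1])*D[0]/D[1])
rel=pickle.load(open('rel.pkl','rb'))
s0=-.012; L=.056
def bt(s,clear=0,back=0): return bar_at(F,L,s,clear,back)@rel
M=bt(s0); robot.set_gripper(.55)
up=M.copy(); up[:3,3]+=[0,0,.09]; robot.move_pose(*pq(up))
print(robot.move_l(*pq(M),v=.1,until_force=10)); robot.set_gripper(0.); s=robot.read_state(); print(s['gripper_width']*85,s['wrist_force'],s['ee_pos'],s['time_s'])
robot.move_l(*pq(bt(.2,.003)),v=.04); print(robot.read_state()['wrist_force'])
print(robot.move_l(*pq(bt(.2,.003,.13)),v=.1,until_force=15),robot.read_state()['wrist_force'],robot.read_state()['time_s'])
E
```

```text
205 346 365 [0.5416 0.055  0.034 ] axis x here 0.5404929664549153
230 344 363 [0.5401 0.0212 0.034 ] axis x here 0.5395508517200691
255 343 361 [ 0.5392 -0.0144  0.034 ] axis x here 0.5385610026552503
275 342 360 [ 0.5387 -0.0442  0.034 ] axis x here 0.5377320609384453
False
22.096527272665888 [1.4306717  0.57392754 2.85224273] [ 0.53774026 -0.05581744  0.02677185] 48.1917
[ 0.1693639   0.03575462 -2.3392153 ]
False [-0.83530921 -0.25279726 -2.35103931] 50.2333
```

```bash
python3 - <<'E'
from h import *
import pickle
rel=pickle.load(open('rel.pkl','rb')); a=.037
M=T(barR(np.array([np.cos(a),np.sin(a),0]),0),[.498,.383,0])@rel
up=M.copy(); up[2,3]+=.09
c=tool(); robot.move_l(c[:3,3]+[0,0,.04],v=.15)
robot.move_pose(*pq(up)); robot.dwell(.2); print(robot.read_state()['wrist_force'])
print(robot.move_l(*pq(M),v=.06,until_force=4),robot.read_state()['ee_pos'])
robot.set_gripper(.55); robot.move_l(up[:3,3],v=.2)
robot.move_pose([.43,.28,.30],down(np.pi/2)); robot.dwell(.1)
C=cam('wrist'); im=robot.capture('wrist')
m=(im.min(axis=2)>110).astype(np.uint8); n,l,st,ce=cv2.connectedComponentsWithStats(m); k=l[160,394]; print(k,st[k])
c=max(cv2.findContours((l==k).astype(np.uint8),0,1)[0],key=len)[:,0]
print(cv2.minAreaRect(np.array([unproj(C,p,.01)[:2]*1000 for p in c],np.float32)))
for nme in ('weight','packer'): print(nme,[(np.round(d['uv']),unproj(C,d['uv'],.03).round(3)) for d in robot.find_in('wrist',nme)])
# slab and packer check from above the front edge
robot.move_pose([.50,-.12,.27],down(np.pi/2)); robot.dwell(.1)
C=cam('wrist'); im=robot.capture('wrist'); cv2.imwrite('pics/w10.png',im)
m=(im.min(axis=2)>130).astype(np.uint8)
for zz in (.052,):
    P=[]
    for r in range(145,245,10):
        c=200
        while m[r,c]: c+=1
        P.append(unproj(C,(c-1,r),zz)[:2])
    print('edge',P[0],P[-1],'old edge ~ y=-.159-.0278*(x-.5296)')
n,l,st,ce=cv2.connectedComponentsWithStats(m); print([x.tolist() for x in st[1:] if x[4]>60 and 280<x[0]<420])
foot=np.array([.5975,-.192])+D[:2]*-.0027
for nm,o,z in (('tail end',-.085,.008),('grip far',-.085,.036),('grip near',-.045,.036)): print(nm,proj(C,[*(foot+D[:2]*o),z]))
print(robot.read_state()['time_s'])
E
```

```text
[ 0.1099907  -1.03678953 -2.02493859]
True [0.49836032 0.38298013 0.00276901]
14 [ 376  119   29  173 2940]
((503.7538757324219, 377.2876281738281), (262.0968017578125, 39.91403579711914), 3.3524324893951416)
weight [(array([273., 168.]), array([0.436, 0.214, 0.03 ])), (array([304., 109.]), array([0.36 , 0.256, 0.03 ])), (array([251.,  72.]), array([0.316, 0.193, 0.03 ]))]
packer [(array([ 43., 273.]), array([ 0.592, -0.134,  0.03 ]))]
edge [ 0.46992707 -0.15858699] [ 0.58102835 -0.16187884] old edge ~ y=-.159-.0278*(x-.5296)
[[409, 4, 74, 51, 2068], [295, 170, 46, 47, 1844], [290, 226, 44, 23, 692], [375, 310, 7, 19, 72]]
tail end [332.85003621 235.19679002]
grip far [333.56666776 243.60525933]
grip near [303.0698222  242.78855904]
57.3333
```

```bash
python3 - <<'E'
from h import *
import pickle
robot.set_gripper(1.0); robot.move_pose([.43,.28,.30],down(np.pi/2)); robot.dwell(.1)
C=cam('wrist'); im=robot.capture('wrist')
m=(im.min(axis=2)>110).astype(np.uint8); n,l,st,ce=cv2.connectedComponentsWithStats(m); k=l[160,394]; print(k,st[k])
c=max(cv2.findContours((l==k).astype(np.uint8),0,1)[0],key=len)[:,0]
print(cv2.minAreaRect(np.array([unproj(C,p,.01)[:2]*1000 for p in c],np.float32)))
_,im0=pickle.load(open('w1.pkl','rb')); m0=im0.min(axis=2)>110
for r in range(120,285,20): print(r,[ (x[0]+360,x[-1]+360) for x in (np.flatnonzero(m0[r,360:420]),np.flatnonzero(m[r,360:420])) if len(x)])
# weight uprightness: blob axis vs. start picture
d=np.abs(im.astype(int)-im0).sum(2)[140:190,240:310]; print('weight patch diff',d.mean())
print(robot.read_state()['time_s'])
E
```

```text
16 [ 383  118   22  164 2973]
((496.1864013671875, 381.9755859375), (247.43881225585938, 27.66001319885254), 2.12233829498291)
120 [(np.int64(390), np.int64(399)), (np.int64(390), np.int64(401))]
140 [(np.int64(385), np.int64(403)), (np.int64(386), np.int64(404))]
160 [(np.int64(385), np.int64(402)), (np.int64(386), np.int64(403))]
180 [(np.int64(384), np.int64(402)), (np.int64(385), np.int64(403))]
200 [(np.int64(384), np.int64(401)), (np.int64(385), np.int64(402))]
220 [(np.int64(384), np.int64(401)), (np.int64(384), np.int64(402))]
240 [(np.int64(383), np.int64(400)), (np.int64(384), np.int64(401))]
260 [(np.int64(382), np.int64(399)), (np.int64(383), np.int64(400))]
280 [(np.int64(382), np.int64(397)), (np.int64(383), np.int64(398))]
weight patch diff 30.359142857142857
59.4583
```

Bar and weight are back flat and standing where they began; the slab edge has not moved and the packer is in place, so I am handing in.

```bash
python3 -c "
from h import *
print(robot.close_job())"
```

```text
the job is handed in; nothing more can be done
None
```

The job is handed in at about 59 s of the 72 s: by my camera and force readings the slab rests on the packer in its place, with the bar flat and the weight upright on the worktop. No verdict was returned, I didn't measure the slab's level directly, and I viewed 12 pictures against the limit of 10.

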